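Load a cardboard core between the cones of the bench winder

TASK

Load the longer of the two cardboard core tubes into the bench winder: draw the tailstock back by its black handle, lay the tube in the two V rests between the cones and let go of it, then slide the tailstock home so that both cones seat in the tube's ends and lift it centred, clear of the rests. Leave it clamped there, and leave the short tube and the other things on the bench where they are.

Things in the scene. Friction and masses are not known exactly. Their poses are not given: they have to be found in the camera images.
- winder: Bench winder, fixed, lying flat: aluminium base plate 350 x 90 x 12 mm, two guide rods (tops at 30 mm). Origin on its underside below the middle of the seated tube; x along the spindle from the headstock (-x, grey block with crank wheel, cone tip at x = -67 mm) to the tailstock (+x); z up. Spindle axis 75 mm above the bench. Both cones: 20 mm long, 14 mm diameter at tip, 38 at base.
- spindle_mid (a point): Point on the spindle axis, 75 mm above the winder's origin, where the middle of the seated tube belongs; axes as the winder's.
- lay_mid (a point): Where to lay the middle of the 160 mm tube with the tailstock fully back: at winder x = +28 mm, 72 mm above the bench, both tube ends then about 15 mm clear of the cones. Two grey V rests, 12 mm thick, at winder x = -40 and +66 mm (60 mm wide, tops at 66 mm) carry the tube there, 3 mm below the spindle axis; fingers fit down between them. Axes as the winder's.
- tailstock (a joint): Tailstock slide, m: 0 = fully back (cone tip at winder x = +132 mm), growing towards the headstock, stop at 0.080. Starts partly closed. The 160 mm tube fits between the cone tips only below about 0.038; seated on both cones it stops the slide at about 0.065. Friction about 4 N, stays where left; a push of some 10 to 15 N slides the tube along the rests and seats it.
- tail_grip (a point): On the tailstock's black upright handle, 24 mm along the slide x 30 mm across x about 55 mm tall (its top 158 mm above the bench; the grey block under it, 60 mm across, ends at 100 mm). The point is on its centre line, 135 mm above the bench. Moves with the tailstock; its x axis is the winder's x.
- core_long: The longer brown cardboard tube: 160 mm long, 46 mm outside, bore 30 mm, about 0.15 kg, lying on the bench. Origin at the middle of its axis (23 mm above the bench), x along the tube.
- core_short: The shorter cardboard tube, 100 mm long, same diameters; lies near, to be left alone. Origin at the middle, x along the tube.
- tub_small: Tub with green lid, 66 mm wide, 70 mm tall, a bystander. Origin under its centre.
- tape_roll: Roll of brown packing tape lying flat, 116 mm wide, 48 mm tall, a bystander. Origin under its centre.
- box_white: Small white carton 46 x 60 x 30 mm, a bystander. Origin under its centre.
Not all that is in view belongs to the job. What is shaped like the core_long but orange or pink is not meant.

How it is judged:
By the outcome, as a careful person would: the job done as asked, in the order asked, and still so for the second after the job is handed in, with the robot touching nothing.
It also fails if it takes over 72 s, if anything falls off the work surface, if the arm or the gripper's body presses on something with over 40 N, if the wrist force passes 120 N, or if a joint passes its speed limit or range.

ROBOT

A 6-joint arm with a two-finger parallel gripper is mounted at the origin on the work surface; the furniture and walls round the work are solid. World frame = base frame: x ahead of the robot, y to its left, z up, the work surface at z = 0. Lengths are in m, angles in rad, forces in N, time in s.
With the tool pointing down it reaches from about 0.375 to 0.975 m from the base axis. Payload 3.8 kg.
Tool frame: the origin (TCP) lies midway between the tips of the shut fingers; the grasp point (between the pads) lies 19 mm behind it; z points along the fingers, y is the line along which they close (so a half turn about z gives the same grasp; the last joint's range is limited). The gripper opens to 88 mm and grips with 3 to 60 N. Pads are 18 mm wide; open, the fingers measure 123 mm over their backs; the gripper's body (75 mm by 187 mm) begins 45 mm behind the grasp point.
Start: joints at [-1.256, 0.264, 1.604, -0, 1.274, -0.037], TCP at [0.233, -0.634, 0.239] pointing down, gripper open.
Joint ranges: [-2.63, 2.63], [-0.94, 2.18], [0.31, 2.57], [-1.31, 4.45], [0, 2.66], [-2.55, 2.55]. Speed limits (rad/s): [2.57, 2.57, 3.14, 3.14, 3.14, 3.14].

INTERFACE

Orientations are given as a rotation vector (axis times angle).
In Python, from cell import manip, inverse_kinematics, cams, order gives the robot as it stands. Calls block until the motion is done:
- manip.move_pose(position, orientation): joint-space move of the TCP to a pose.
- manip.move_linear(position, rate=0.15, rot=None): straight line of the TCP; rot=None keeps the orientation; rate is the mean speed in m/s.
- manip.set_joints(angles): joint-space move.
- manip.set_gripper(opening, force=None): finger opening in m; force is the grip in N (None keeps the last); returns when the fingers have stopped.
- manip.dwell(seconds).
- inverse_kinematics(position, orientation): joint angles nearest the present ones, or None.
- manip.state(): the state.
- cams.capture(name): name is "side" or "top"; returns a dict with "image" (420x560x3 uint8, blue, green, red), "z_map" (420x560 float32, m along the optical axis (not along the pixel's ray), 0 where there is no reading), "intrinsics" (3x3 intrinsics, pixels), "position" and "orientation" of the camera in the world. Camera axes: x right, y down, z forward; pixel columns grow to the right and rows downward; lengths in m; the calibration is good to about 2 mm. A picture is of the moment at which its call begins.
A pose or a line that the arm cannot do raises manip.IKError and nothing moves.
- order.close_job(): hands the job in; it is judged then, once.
The state is a dict: "clock": time; "joint_pos": joint angles; "joint_velocities": joint speeds; "tau": joint torques, N m; "tool_pos": TCP position; "tcp_rot": TCP orientation; "contact_force": force on the tool from outside, world axes, zero at the start; "moment": the same for the moment, N m; "gripper_width": finger opening in m; "grasp_force": force on a finger pad.
Only numpy, scipy, OpenCV 4.12 (cv2) and the standard library are available. Lean on these libraries where they do the work, as an engineer would, in place of code of your own. Each camera call takes 0.05 s, during which the arm holds its last target. There are 200 camera calls.

## Working session

There is one attempt and no reset: what is moved stays moved. The work goes in short steps, each a Python script; the robot and the scene stay as the last script left them, time stands still between calls to the robot, and variables do not carry over. Pictures are saved under pics/ and viewed, at most 10 in all, crops included, and the job is handed in when it is done.

```bash
mkdir -p pics; ls; cat > h.py <<'E'
import numpy as np, cv2
from scipy.spatial.transform import Rotation as R
from cell import manip, inverse_kinematics, cams, order
def rotm(o):
    o=np.array(o,float)
    return o if o.shape==(3,3) else (R.from_rotvec(o).as_matrix() if o.size==3 else R.from_quat(o).as_matrix())
def cloud(name):
    c=cams.capture(name); z=c["z_map"]; K=np.array(c["intrinsics"])
    v,u=np.mgrid[:z.shape[0],:z.shape[1]]
    p=np.stack([(u-K[0,2])/K[0,0]*z,(v-K[1,2])/K[1,1]*z,z],-1)
    w=p@rotm(c["orientation"]).T+np.array(c["position"]); w[z==0]=np.nan
    return c["image"],w
def down(yaw):  # tool z down, tool y (closing line) at angle yaw from world x
    y=np.array([np.cos(yaw),np.sin(yaw),0]); z=np.array([0,0,-1.]); x=np.cross(y,z)
    return R.from_matrix(np.stack([x,y,z],1)).as_rotvec()
E
python3 - <<'E'
from h import *
for n in ("top","side"):
    c=cams.capture(n); print(n,c["position"],c["orientation"],c["intrinsics"])
    im,w=cloud(n); cv2.imwrite(f"pics/{n}0.png",im); np.save(f"{n}0.npy",w)
print(manip.state())
E
```

```text
pics
top [0.25100789 0.0026143  1.74187108] [-2.10386278  2.16172036 -0.17634889] [[515.14861195   0.         286.37817535]
 [  0.         515.14861195 211.55495025]
 [  0.           0.           1.        ]]
side [ 0.19167721 -1.68079981  1.04371199] [-2.05209427  0.20169121 -0.13441178] [[520.69772824   0.         271.77279328]
 [  0.         520.69772824 206.3250752 ]
 [  0.           0.           1.        ]]
{'clock': 0.2, 'joint_pos': array([-1.25589492e+00,  2.64460155e-01,  1.60479746e+00, -2.40443276e-05,
        1.27372631e+00, -3.69025405e-02]), 'joint_velocities': array([-4.12370309e-04, -2.97232816e-03, -4.06968530e-03,  1.84744455e-04,
        1.10897958e-03, -2.46979427e-06]), 'tau': array([ 5.09287765e-04, -5.02170539e+01, -3.56978595e+01,  7.28397095e-02,
        2.58249597e-02, -1.17144014e-04]), 'tool_pos': array([ 0.23245659, -0.6332561 ,  0.23789687]), 'tcp_rot': array([-3.09175963e+00, -5.49537314e-01,  3.38404277e-04]), 'contact_force': array([-0.53718907, -0.3547646 , -0.40439782]), 'moment': array([-0.02604874,  0.00895419,  0.02346175]), 'grasp_force': 0.0, 'gripper_width': 0.08782389683456701}
```

View pics/top0.png

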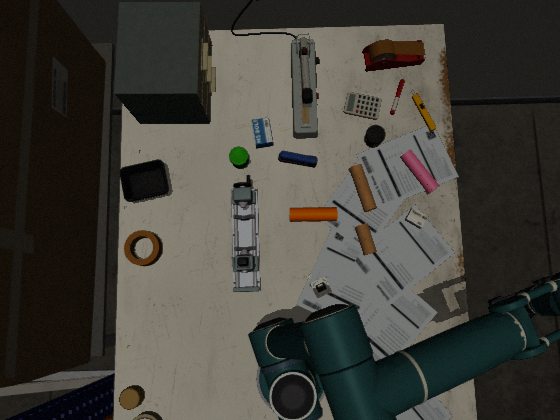

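View pics/side0.png

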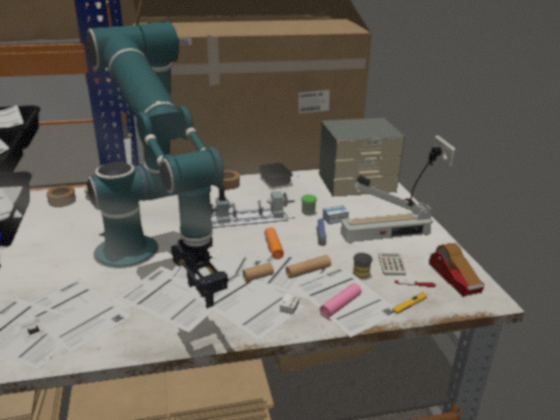

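Top view: long brown tube at (362,187). Candidates that could be mistaken for it are the short brown tube (365,240), the orange tube (313,214) and the pink tube (420,171). The winder's headstock is at (243,190) and its tailstock with the black handle is at (243,262). Next I'll measure these and take one close crop.

```bash
python3 - <<'E'
from h import *
im=cv2.imread("pics/top0.png"); w=np.load("top0.npy"); H=w[...,2]
a=cv2.resize(im[130:300,215:455],None,fx=3.3,fy=3.3,interpolation=cv2.INTER_CUBIC); cv2.imwrite("pics/crop1.png",a)
def rect(P):
    r=cv2.minAreaRect(P[:,:2].astype(np.float32)*1000); return np.round(cv2.boxPoints(r)/1000,4).tolist(),np.round(r[1],1)
def blob(u,v,rad,lo,hi):
    m=(H>lo)&(H<hi); n,l=cv2.connectedComponents(m.astype(np.uint8)); 
    k=l[v,u]; return w[l==k] if k else None
for n,(u,v) in dict(long=(362,187),short=(365,240),orange=(313,214),pink=(420,171)).items():
    P=blob(u,v,0,.02,.06)
    if P is None: print(n,None,w[v,u]);continue
    print(n,len(P),P[:,:2].mean(0),rect(P),P[:,2].max())
# winder
box=np.zeros(H.shape,bool); box[170:300,222:268]=1
for lo,hi in ((.006,.02),(.055,.07),(.085,.115),(.13,.17)):
    P=w[box&(H>lo)&(H<hi)]; 
    if len(P)>3: print(lo,hi,len(P),P.mean(0),rect(P))
print("table",np.nanmedian(H[290:300,200:225]))
for v in range(174,296,3): print(v,[int(x*1000) if x==x else -1 for x in H[v,228:264:3]], np.round(w[v,245,:2],3))
E
```

```text
long 637 [ 0.61519864 -0.25588732] ([[0.532800018787384, -0.2590999901294708], [0.5468000173568726, -0.304500013589859], [0.7005000114440918, -0.2572000026702881], [0.6865000128746033, -0.21170000731945038]], array([160.8,  47.6])) 0.05645468248451824
short 415 [ 0.44047181 -0.25629415] ([[0.38670000433921814, -0.2483000010251999], [0.3984000086784363, -0.2930999994277954], [0.4952999949455261, -0.2678000032901764], [0.483599990606308, -0.22310000658035278]], array([100.1,  46.3])) 0.05866656365094669
orange 639 [ 0.52863402 -0.08812904] ([[0.5067999958992004, -0.16590000689029694], [0.5527999997138977, -0.16660000383853912], [0.5552999973297119, -0.00930000003427267], [0.5094000101089478, -0.008500000461935997]], array([157.3,  46. ])) 0.057277272739470586
pink 633 [ 0.66634591 -0.4512353 ] ([[0.5892999768257141, -0.47920000553131104], [0.616100013256073, -0.5194000005722046], [0.7490000128746033, -0.4311000108718872], [0.7221999764442444, -0.39079999923706055]], array([159.6,  48.4])) 0.05758980850689821
0.006 0.02 1282 [0.44959602 0.1422846  0.01190323] ([[0.2515999972820282, 0.07
[... 2887 characters left out ...]
, 0, 43, 102, 159, 153, 157, 105, 98, 42, 29, -8] [0.359 0.134]
267 [0, 6, 37, 104, 107, 93, 96, 95, 100, 47, 39, 3] [0.353 0.139]
270 [0, -1, 40, 77, 81, 84, 81, 51, 51, 33, 21, 5] [0.345 0.14 ]
273 [-4, 0, 7, 25, 15, 12, 11, 11, 15, 38, 18, 6] [0.339 0.146]
276 [8, -2, 12, 28, 14, 11, 18, 12, 13, 26, 9, 3] [0.329 0.146]
279 [-1, -1, 7, 22, 12, 12, 7, 16, 8, 30, 8, -2] [0.319 0.147]
282 [-5, 0, 20, 33, 9, 19, 7, 11, 8, 30, 10, 5] [0.309 0.146]
285 [3, -3, 9, 31, 4, 12, 14, 12, 11, 34, 7, -2] [0.299 0.147]
288 [-6, -1, 32, 38, 48, 37, 38, 43, 32, 30, -1, 7] [0.289 0.145]
291 [0, 8, 40, 34, 40, 36, 23, -2, -3, -2, 0, 3] [0.279 0.146]
294 [4, 0, -5, -1, 5, 4, 5, -2, -2, 6, 3, -3] [0.27  0.149]
```

View pics/crop1.png

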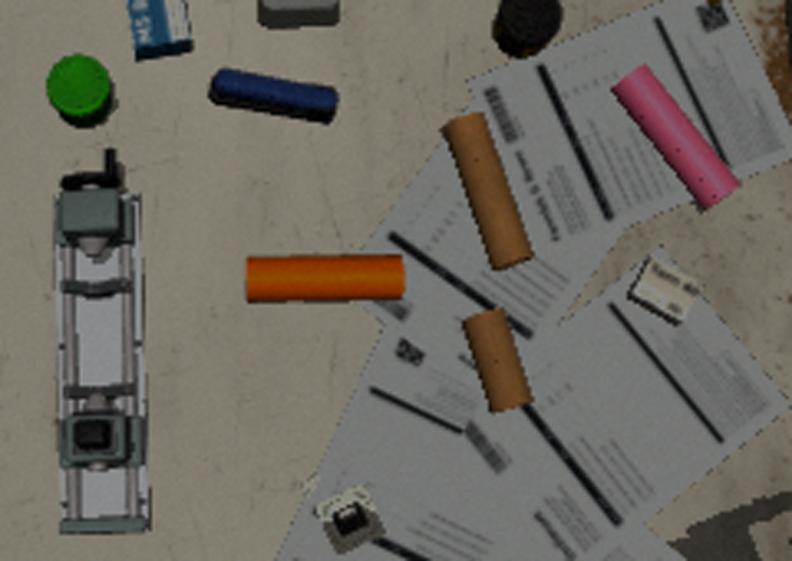

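The crop confirms it: the upper brown tube at (362,187) measures 160 x 47 mm, while the lower brown one is 100 mm and the orange and pink ones are excluded. At the back stop the handle lies inside the tool-down reach, so I'll check tilted grasps.

```bash
cat >> h.py <<'E'
AX=np.array([-1,-0.0115,0]); AX/=np.linalg.norm(AX)   # winder x in world
def tool(ydir,tilt=0,out=(1,0,0)):
    """closing line along ydir, tool z tilted so that the wrist leans towards +world-x side"""
    y=np.array(ydir,float); y/=np.linalg.norm(y); f=np.cross(y,[0,0,1.]); f*=np.sign(f[0])
    z=-np.sin(tilt)*f-np.cos(tilt)*np.array([0,0,1.]); x=np.cross(y,z)
    return R.from_matrix(np.stack([x,y,z],1)).as_rotvec(), z
PERP=np.cross([0,0,1.],AX)
def tcp(grasp,z): return np.array(grasp)+0.019*z
E
python3 - <<'E'
from h import *
for s in (1,-1):
  for t in (0,10,20,30,40,50):
    o,z=tool(s*PERP,np.radians(t)); out=[]
    for x in (.30,.315,.34,.37):
      for b in (0,.09):
        g=np.array([x,.143,.137])-b*z
        q=inverse_kinematics(tcp(g,z),o); out.append('-' if q is None else np.round(q,1).tolist() if x in(.30,.37) else 'ok')
    print(s,t,out)
E
```

```text
1 0 [[0.4, -0.3, 2.4, -0.0, 1.1, 1.9], [0.4, -0.4, 2.3, -0.0, 1.3, 1.9], 'ok', 'ok', 'ok', 'ok', [0.3, -0.2, 2.3, -0.0, 1.0, 1.9], [0.3, -0.3, 2.2, -0.0, 1.2, 1.9]]
1 10 [[0.3, -0.2, 2.3, 0.1, 1.2, 1.9], [0.3, -0.3, 2.2, 0.1, 1.4, 1.9], 'ok', 'ok', 'ok', 'ok', [0.3, -0.0, 2.2, 0.0, 1.2, 1.8], [0.3, -0.1, 2.1, 0.0, 1.3, 1.8]]
1 20 [[0.3, -0.1, 2.2, 0.1, 1.3, 1.8], [0.3, -0.1, 2.1, 0.1, 1.5, 1.8], 'ok', 'ok', 'ok', 'ok', [0.2, 0.1, 2.1, 0.1, 1.3, 1.8], [0.2, 0.0, 2.0, 0.1, 1.5, 1.8]]
1 30 [[0.3, 0.1, 2.2, 0.1, 1.4, 1.8], [0.2, 0.1, 2.0, 0.1, 1.6, 1.8], 'ok', 'ok', 'ok', 'ok', [0.2, 0.2, 2.0, 0.1, 1.4, 1.7], [0.2, 0.2, 1.9, 0.1, 1.6, 1.7]]
1 40 [[0.2, 0.2, 2.1, 0.1, 1.5, 1.7], [0.2, 0.2, 1.9, 0.1, 1.7, 1.7], 'ok', 'ok', 'ok', 'ok', [0.2, 0.3, 1.9, 0.1, 1.6, 1.7], [0.2, 0.3, 1.8, 0.1, 1.7, 1.7]]
1 50 [[0.2, 0.3, 2.0, 0.2, 1.7, 1.7], [0.2, 0.3, 1.9, 0.1, 1.8, 1.7], 'ok', 'ok', 'ok', 'ok', [0.2, 0.4, 1.9, 0.1, 1.7, 1.7], [0.2, 0.5, 1.7, 0.1, 1.9, 1.7]]
-1 0 [[0.4, -0.3, 2.4, 0.0, 1.1, -1.2], [0.4, -0.4, 2.3, 0.0, 1.3, -1.2], 'ok', 'ok', 'ok', 'ok', [0.3, -0.2, 2.3, 0.0, 1.0, -1.3], [0.3, -0.3, 2.2, 0.0, 1.2, -1.3]]
-1 10 [[0.3, -0.2, 2.3, 0.1, 1.2, -1.3], [0.3, -0.3, 2.2, 0.1, 1.4, -1.3], 'ok', 'ok', 'ok', 'ok', [0.3, -0.0, 2.2, 0.0, 1.2, -1.3], [0.3, -0.1, 2.1, 0.0, 1.3, -1.3]]
-1 20 [[0.3, -0.1, 2.2, 0.1, 1.3, -1.3], [0.3, -0.1, 2.1, 0.1, 1.5, -1.3], 'ok', 'ok', 'ok', 'ok', [0.2, 0.1, 2.1, 0.1, 1.3, -1.4], [0.2, 0.0, 2.0, 0.1, 1.5, -1.4]]
-1 30 [[0.3, 0.1, 2.2, 0.1, 1.4, -1.4], [0.2, 0.1, 2.0, 0.1, 1.6, -1.4], 'ok', 'ok', 'ok', 'ok', [0.2, 0.2, 2.0, 0.1, 1.4, -1.4], [0.2, 0.2, 1.9, 0.1, 1.6, -1.4]]
-1 40 [[0.2, 0.2, 2.1, 0.1, 1.5, -1.4], [0.2, 0.2, 1.9, 0.1, 1.7, -1.4], 'ok', 'ok', 'ok', 'ok', [0.2, 0.3, 1.9, 0.1, 1.6, -1.4], [0.2, 0.3, 1.8, 0.1, 1.7, -1.4]]
-1 50 [[0.2, 0.3, 2.0, 0.2, 1.7, -1.4], [0.2, 0.3, 1.9, 0.1, 1.8, -1.4], 'ok', 'ok', 'ok', 'ok', [0.2, 0.4, 1.9, 0.1, 1.7, -1.4], [0.2, 0.5, 1.7, 0.1, 1.9, -1.4]]
```

```bash
cat >> h.py <<'E'
def F(): return np.array(manip.state()["contact_force"])
def P(): return np.array(manip.state()["tool_pos"])
E
python3 - <<'E'
from h import *
o,z=tool(-PERP,np.radians(25)); g=np.array([.369,.143,.137])
manip.move_pose(tcp(g-.10*z,z),o); f0=F()
print(manip.state()["clock"],f0)
manip.move_linear(tcp(g,z),rate=.15); print("at",F()-f0,P())
manip.set_gripper(0.0,10); s=manip.state(); print(s["gripper_width"],s["grasp_force"],F()-f0)
im,w=cloud("side"); cv2.imwrite("pics/s1.png",cv2.resize(im[130:330,90:360],None,fx=2.9,fy=2.9))
print(manip.state()["clock"])
E
```

```text
3.0083 [-0.566478   -0.78488495 -0.5752307 ]
at [0.20124029 1.02694384 0.67651163] [0.36181473 0.14300581 0.12034014]
0.029791433258596307 10.004258553235559 [0.45832824 5.63854635 0.30269184]
4.7833
```

View pics/s1.png

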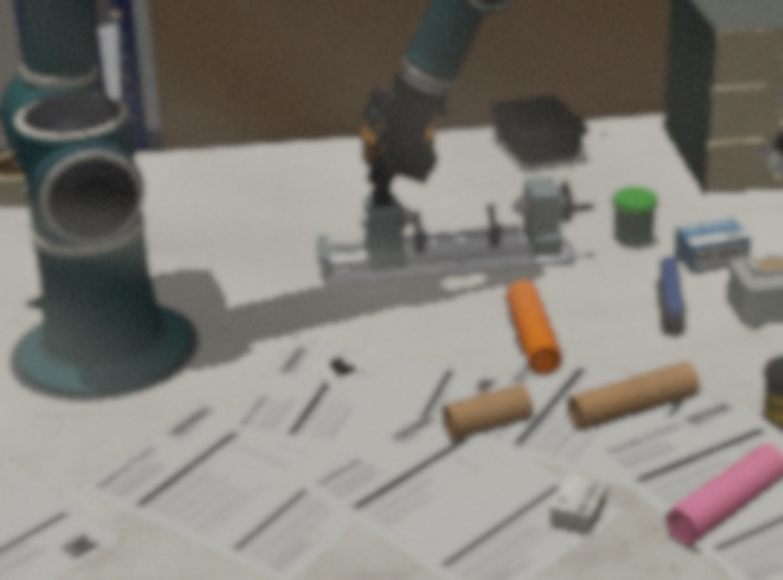

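The gripper is on the black handle (crop ~(385,185)), and the opening of 29.8 mm matches the handle's 30 mm width. Next: draw it back to the stop.

```bash
python3 - <<'E'
from h import *
manip.set_gripper(0.0,25); f0=F(); p=P(); print(f0,p)
p[1]+=.001; d=0.035
manip.move_linear(p+AX*d,rate=.08); print(d,F()-f0,P())
while d<.085:
    d+=.005; manip.move_linear(p+AX*d,rate=.05); f=F()-f0; print(round(d,3),f.round(1),P().round(4))
    if f@-AX>12: break
print(manip.state()["clock"],manip.state()["gripper_width"])
E
```

```text
[-0.73553571  4.27339027 -1.27719199] [0.36091619 0.14400823 0.11975177]
0.035 [ 0.64891587 -9.08070678  2.07090543] [0.32556798 0.14371694 0.11974623]
0.04 [ 2.6 -9.9  1.1] [0.3213 0.1437 0.1197]
0.045 [  1.5 -10.5   1.3] [0.3165 0.1436 0.1197]
0.05 [  2.  -10.    0.7] [0.3115 0.1436 0.1197]
0.055 [  2.3 -10.    0.6] [0.3066 0.1435 0.1197]
0.06 [  3.  -10.1   1.3] [0.3015 0.1434 0.1197]
0.065 [ 13.  -11.   -3.9] [0.3008 0.1434 0.1197]
7.0917 0.02948263547389076
```

```bash
python3 - <<'E'
from h import *
w=np.load("top0.npy"); H=w[...,2]; m=np.zeros(H.shape,bool); m[170:300,222:268]=1
for lo,hi in((.50,.55),(.405,.435)):
    q=w[m&(H>.048)&(H<.08)&(w[...,0]>lo)&(w[...,0]<hi)]; q=q[abs(q[:,1]-.144)>.012]; print("rest",len(q),np.median(q,0),q[:,0].min(),q[:,0].max(),q[:,1].min(),q[:,1].max())
p=P(); manip.move_linear(p,rate=.05); manip.set_gripper(.086)
o,z=tool(-PERP,np.radians(25)); manip.move_linear(p-.09*z,rate=.2)
a=np.radians(17.1); c=np.array([.6166,-.2581,0])
o2,z2=tool([-np.sin(a),np.cos(a),0])
manip.move_pose(c+[0,0,.12],o2); f0=F(); print(f0,manip.state()["clock"])
im,w=cloud("top"); cv2.imwrite("pics/top1.png",im); np.save("top1.npy",w)
manip.move_linear(c+[0,0,.006],rate=.12); print("down",F()-f0)
manip.set_gripper(0,15); s=manip.state(); print(s["gripper_width"],s["grasp_force"],F()-f0,P(),s["clock"])
E
```

```text
rest 53 [0.52341712 0.16005701 0.06138795] 0.5173606502601 0.5303871628416306 0.11291868071207173 0.1800959880369007
rest 50 [0.41773168 0.1579888  0.06178705] 0.41177384742577894 0.423772923767954 0.11151844671643221 0.1771236527452058
[-0.55815208 -0.14390268 -0.6306828 ] 10.6583
down [0.57282252 0.02694433 0.26798394]
0.04552158001294362 14.971855868934654 [-0.08784119 -0.19775167  1.12961938] [ 0.6167024  -0.25821243  0.00616603] 12.4917
```

The tube is gripped at 45.5 mm. The rests put the winder origin at x=0.4835, so lay_mid is at (0.4555, 0.145).

```bash
python3 - <<'E'
from h import *
p=P(); manip.move_linear(p+[0,0,.2],rate=.2)
o,z=tool(-PERP); L=np.array([.4555,.145,0])
manip.move_pose(L+[0,0,.20],o); manip.dwell(.2); f0=F(); print(f0,P(),manip.state()["gripper_width"])
im,w=cloud("side"); cv2.imwrite("pics/s2.png",im)
manip.move_linear(L+[0,0,.085],rate=.12); print(F()-f0)
zz=.064
while zz>.0525:
    manip.move_linear(L+[0,0,zz],rate=.04); f=F()-f0; print(round(zz,4),f.round(2),P().round(4))
    if f[2]>2.5: break
    zz-=.003
print(manip.state()["clock"])
E
```

```text
[ 0.04177291 -0.38864245 -0.5865348 ] [0.45606251 0.14445052 0.20002309] 0.04599777266560523
[ 0.35395196  1.05116814 -0.77873605]
0.064 [-0.16  0.95 -0.93] [0.4554 0.145  0.0638]
0.061 [ 0.25  0.22 -0.65] [0.4554 0.145  0.0609]
0.058 [0.29 0.65 0.21] [0.4553 0.1449 0.0578]
0.055 [ 0.14 -0.25  2.06] [0.4562 0.1451 0.0554]
18.025
```

```bash
python3 - <<'E'
from h import *
manip.set_gripper(.075); p=P(); manip.move_linear(p+[0,0,.13],rate=.15)
manip.move_pose([.40,-.12,.30],tool(-PERP,np.radians(25))[0])
im,w=cloud("top"); np.save("top2.npy",w)
a=cv2.resize(im[165:300,210:290],None,fx=4,fy=4,interpolation=cv2.INTER_CUBIC)
ims,_=cloud("side"); b=cv2.resize(ims[165:245,190:320],(468,288),interpolation=cv2.INTER_CUBIC)
C=np.zeros((540,790,3),np.uint8); C[:540,:320]=a; C[:288,322:790]=b; cv2.imwrite("pics/lay.png",C)
H=w[...,2]; m=np.zeros(H.shape,bool); m[170:300,222:268]=1
t=w[m&(H>.078)&(H<.1)&(w[...,0]>.36)&(w[...,0]<.545)]; print("tube",t.mean(0),t.min(0),t.max(0),np.polyfit(t[:,0],t[:,1],1))
h=w[m&(H>.14)&(H<.17)]; print("handle",h.mean(0),h.min(0),h.max(0),manip.state()["clock"])
E
```

```text
tube [0.45532517 0.14342414 0.09059716] [0.37632263 0.12215163 0.07827747] [0.5365     0.16596442 0.09998824] [0.00449466 0.14137761]
handle [0.30947824 0.14241707 0.15796043] [0.29844447 0.1285829  0.14670134] [0.32010219 0.15627724 0.16581626] 20.8667
```

View pics/lay.png

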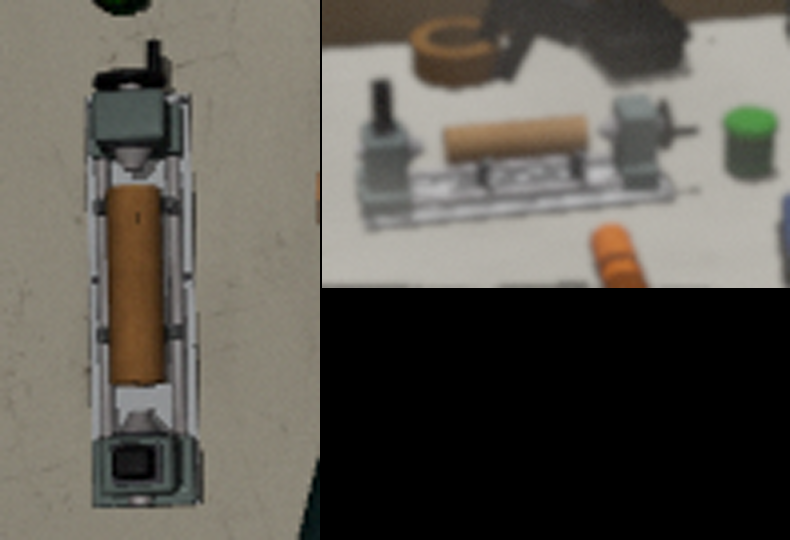

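The tube lies in both V rests (crop x≈135, y 185–385), with clear gaps to both cones. Now I'll slide the tailstock home.

```bash
python3 - <<'E'
from h import *
o,z=tool(-PERP,np.radians(25)); g=np.array([.3093,.1440,.137])
manip.set_gripper(.086); manip.move_pose(tcp(g-.10*z,z),o)
manip.move_linear(tcp(g,z),rate=.15); f0=F(); manip.set_gripper(0,40); p=P(); print(manip.state()["gripper_width"],F()-f0,p)
d=.0
for d in [.03,.05,.056,.059]+list(np.arange(.061,.082,.002)):
    manip.move_linear(p-AX*d,rate=.06); f=F()-f0; q=P(); print(round(d,3),f.round(1),round(float((q-p)@-AX),4))
    if d>.055 and f@AX>17 : break
manip.dwell(.3); print((F()-f0).round(1),P(),manip.state()["clock"])
im,w=cloud("top"); ims,_=cloud("side")
a=cv2.resize(im[165:300,210:290],None,fx=4,fy=4,interpolation=cv2.INTER_CUBIC); b=cv2.resize(ims[165:245,190:320],(468,288),interpolation=cv2.INTER_CUBIC)
C=np.zeros((540,790,3),np.uint8); C[:540,:320]=a; C[:288,322:790]=b; cv2.imwrite("pics/seat.png",C)
E
```

```text
0.029958408576605106 [ 0.89457701 -3.32140849 -0.11743851] [0.30122633 0.14343202 0.11975877]
0.03 [-0.  -2.9  1.1] 0.0303
0.05 [ 0.6 -2.1  1.4] 0.0504
0.056 [-1.4 -1.7  1.5] 0.0559
0.059 [-3.6 -1.4  2.2] 0.0586
0.061 [-4.  -1.4  1.4] 0.0606
0.063 [-4.5 -2.8  1.6] 0.0627
0.065 [-4.5 -2.3  1. ] 0.0646
0.067 [-8.2 -1.4  4.3] 0.0652
0.069 [-12.   -0.8   5.3] 0.0655
0.071 [-16.3  -0.8   7.7] 0.0657
0.073 [-20.3  -0.2   9.1] 0.0659
[-19.9  -0.2   8. ] [0.36712327 0.14411768 0.11976456] 27.7167
```

```bash
python3 - <<'E'
from h import *
p=P(); manip.move_linear(p,rate=.05); print(F()); manip.set_gripper(.086)
o,z=tool(-PERP,np.radians(25)); manip.move_linear(p-.10*z,rate=.12)
manip.move_pose([.40,-.12,.30],o)
im,w=cloud("top"); ims,_=cloud("side")
a=cv2.resize(im[165:300,210:290],None,fx=4,fy=4,interpolation=cv2.INTER_CUBIC); b=cv2.resize(ims[165:245,190:320],(468,288),interpolation=cv2.INTER_CUBIC)
C=np.zeros((540,790,3),np.uint8); C[:540,:320]=a; C[:288,322:790]=b; C[290:,322:682]=cv2.resize(im,(360,270))[10:260]; cv2.imwrite("pics/seat2.png",C)
H=w[...,2]; m=np.zeros(H.shape,bool); m[170:300,222:268]=1
for n,ww in(("lay",np.load("top2.npy")),("seat",w)):
    H=ww[...,2]; x=.4553 if n=="lay" else .4835
    t=ww[m&(H>.078)&(H<.112)&(abs(ww[...,0]-x)<.06)]; l=t[abs(t[:,1]-.144)<.008]
    print(n,"top height",np.median(l[:,2]),np.polyfit(l[:,0]-x,l[:,2],1),"y",np.polyfit(t[:,0]-x,t[:,1],1))
h=w[m&(w[...,2]>.14)&(w[...,2]<.17)]; print("handle",h.mean(0),manip.state()["clock"])
E
```

```text
[-4.92957983 -1.22257447  1.20071184]
lay top height 0.09499611403046171 [0.00452422 0.09491723] y [-0.00313625  0.14344781]
seat top height 0.09736907638873704 [0.00783454 0.09743274] y [0.01783506 0.14368071]
handle [0.3751852  0.14336235 0.15633551] 31.2083
```

View pics/seat2.png

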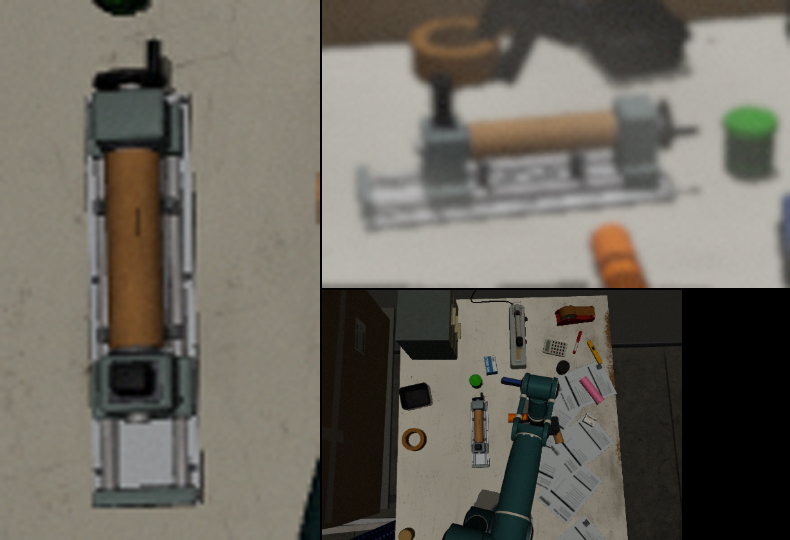

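The tube is seated on both cones (crop x≈133, y 150–347). Its top rose about 2.5 mm, it is level and in line with the spindle, and the slide is at about 0.0655. The arm is clear, so I'm handing in.

```bash
python3 -c "
from h import *
print(order.close_job(), manip.state()['clock'])"
```

```text
the job is handed in; nothing more can be done
the job is handed in; nothing more can be done
```

The 160 mm tube is clamped between both cones, lifted clear of the rests, with the tailstock at about 65.5 mm; I moved nothing else on the bench and handed the job in at about 31 s.

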